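# Try the sprung corner of the desk camera's tilt mount

### The arm

A 7-joint arm with a two-finger parallel gripper is mounted at the origin on the work surface. World frame = base frame: x ahead of the robot, y to its left, z up, the work surface at z = 0. Lengths are in m, angles in rad, forces in N, time in s.
With the tool pointing down it reaches from about 0.35 to 0.9 m from the base axis. Payload 19.9 kg.
Tool frame: the origin (TCP) lies between the finger pads; the fingertips stand 19 mm ahead of it and the grasp point (between the pads) is the TCP; z points along the fingers, y is the line along which they close (so a half turn about z gives the same grasp; the last joint's range is limited). The gripper opens to 94 mm and grips with 3 to 60 N. Pads are 16 mm wide; open, the fingers measure 119 mm over their backs; the gripper's body (75 mm by 177 mm) begins 78 mm behind the grasp point.
Start: joints at [1.22, 0.417, -0.01, 1.614, 0.005, 1.111, -0.053], TCP at [0.191, -0.595, 0.224] pointing down, gripper open.
Joint ranges: [-2.81, 2.81], [-0.39, 2.02], [-1.27, 1.25], [0.06, 2.57], [-1.19, 4.33], [0.19, 2], [-2.82, 2.82]. Speed limits (rad/s): [1.89, 1.89, 2.39, 2.39, 3.01, 3.01, 3.01].

### API

Orientations are given as a 3x3 rotation matrix whose columns are the frame's x, y, z axes.
In Python, from rig import robot gives the robot as it stands. Calls block until the motion is done:
- robot.move_ptp(position, orientation): joint-space move of the TCP to a pose.
- robot.move_linear(position, velocity=0.15, frame=None, threshold=None): straight line of the TCP; frame=None keeps the orientation; velocity is the mean speed in m/s. With threshold (N) it stops when the force on the tool has changed by that much, and returns True; else False.
- robot.goto_joints(angles): joint-space move.
- robot.gripper_to(opening): finger opening in m; the grip force is fixed at half the most; returns when the fingers have stopped.
- robot.pause(seconds).
- robot.ik(position, orientation): joint angles nearest the present ones, or None.
- robot.get_state(): the state.
- robot.grab_frame(name): name is "side" or "top" or "wrist"; returns the picture (420x560x3 uint8, red, green, blue); there is no depth.
- robot.camera_info(name): a dict with "fx", "fy", "cx", "cy" (pixels), "dist" ([k1, k2, p1, p2, k3] as OpenCV has them; the pictures are not rectified), "rvec" (rotation vector, rad) and "tvec" (3), from world to camera coordinates, as OpenCV has them. Camera axes: x right, y down, z forward; pixel columns grow to the right and rows downward; lengths in m; the calibration is good to about 2 mm. A picture is of the moment at which its call begins: read the wrist's pose just before it. camera_info takes no time and is no camera call; for the wrist camera it gives the pose at the moment of the call.
A pose or a line that the arm cannot do raises robot.PlanningError and nothing moves.
- robot.sign_off(): hands the job in, once; it reports no verdict.
The state is a dict: "time": time; "qpos": joint angles; "joint_vel": joint speeds; "effort": joint torques, N m; "ee_pos": TCP position; "tool_rot": TCP orientation; "force": force on the tool from outside, world axes, zero at the start; "moment": the same for the moment, N m; "opening": finger opening in m.
Only numpy, scipy, OpenCV 4.12 (cv2) and the standard library are available. Lean on these libraries where they do the work, as an engineer would, in place of code of your own. Each camera call takes 0.05 s, during which the arm holds its last target. There are 200 camera calls.

### The job

Test the spring of the desk camera's tilt mount: with closed fingertips press down on the round rubber pad at the mount's sprung corner until the upright pointer stands level with the sliding index on the scale, hold it there for about a second, then let go so that the plate springs all the way back up. Do not push the pointer beyond the index, and pinch or lift nothing: the mount, the index setting and the mug, mouse and tape stay where they are.

Things in the scene. Friction and masses are not known exactly. Their poses are not given: they have to be found in the camera images.
- mount: tilt mount of the small black desk camera, loose on the desk, 2.6 kg: grey base plate 170 x 190 x 14 mm, origin at the centre of its underside. Its own z is up; its own -x side (towards the robot at yaw 0) holds the sprung corner (pad), its own +y side the upright pointer and the scale. A hinge line runs along its own y, 45 mm to +x of the origin and 62 mm up. The scale is a white bar along x at y = +78 mm on a post, tops 184 mm high; the camera's top is about 101 mm high
- pad: round black rubber press pad, 32 mm across and 10 mm thick, on the free end (the sprung corner) of the aluminium L-shaped plate; origin at the centre of its underside. It is fixed to the plate and swings down with it about the hinge line, on a radius of 85 mm; the only place to press. The aluminium leg under it is 34 mm wide and ends 17 mm beyond the pad's centre
- pad_top (a point): centre of the pad's top face. With the plate at rest it is at x = -40, y = -55, z = +78 mm in the mount's frame, 85 mm horizontally from the hinge line and 16 mm above it. Pressing takes about 3 N to start and 5 to 8 N at the index
- pointer_tip (a point): centre of the 10 mm steel ball on top of the thin upright pointer, 120 mm above the hinge line and fixed to the plate; at rest at x = +45, y = +57, z = +182 mm in the mount's frame. As the pad goes down the tip swings towards the mount's own -x: by 120 mm x sin(tilt)
- index_mark (a point): the mark on the sliding index, a thin brass saddle (6 mm along x, 24 mm across) sitting on the white scale bar beside the pointer's path; the point is on its pointer side, at y = +67, z = +182 mm in the mount's frame, in a different x each time, 16 to 32 mm to the mount's -x from the resting pointer tip. Its axes are parallel to the mount's. The pointer is level with it when both have the same x in the mount's frame. Held by friction: leave it
- tilt (a joint): tilt of the sprung L-shaped plate in rad: 0 at rest against its stop, growing as the pad is pressed down, 0.36 at the far stop; a spring always drives it back to 0
- mug: white mug, 76 mm across, 90 mm high, origin at the centre of its underside; bystander
- mouse: black computer mouse, about 105 x 62 x 37 mm, origin at the centre of its underside; bystander
- tape: roll of clear tape lying flat, 90 mm across, 24 mm high, origin at the centre of its underside; bystander

How it is judged:
By the outcome, as a careful person would: the job done as asked, in the order asked, and still so for the second after the job is handed in, with the robot touching nothing.
It also fails if it takes over 32 s, if anything falls off the work surface, if the arm or the gripper's body presses on something with over 40 N, if the wrist force passes 120 N, or if a joint passes its speed limit or range.

## Working session

There is one attempt and no reset: what is moved stays moved. The work goes in short steps, each a Python script; the robot and the scene stay as the last script left them, time stands still between calls to the robot, and variables do not carry over. Pictures are saved under pics/ and viewed, on a budget of 10 in all, crops included, one or two more only if the job needs it, and the job is handed in when it is done.

```bash
mkdir -p pics; cat > h.py <<'E'
import numpy as np, cv2
from rig import robot
def snap(name,f):
    im=robot.grab_frame(name); cv2.imwrite('pics/'+f,im[:,:,::-1]); return im
def ray(info,px):
    K=np.array([[info['fx'],0,info['cx']],[0,info['fy'],info['cy']],[0,0,1]])
    R=cv2.Rodrigues(np.array(info['rvec'],float))[0]; t=np.array(info['tvec'],float).ravel()
    u=cv2.undistortPoints(np.array([[px]],float),K,np.array(info['dist'],float))[0,0]
    return -R.T@t, R.T@np.array([u[0],u[1],1])
def onplane(info,px,z):
    o,d=ray(info,px); return o+d*(z-o[2])/d[2]
def proj(info,P):
    K=np.array([[info['fx'],0,info['cx']],[0,info['fy'],info['cy']],[0,0,1]])
    return cv2.projectPoints(np.array(P,float).reshape(-1,1,3),np.array(info['rvec'],float),np.array(info['tvec'],float),K,np.array(info['dist'],float))[0].reshape(-1,2)
def tri(i1,p1,i2,p2):
    o1,d1=ray(i1,p1);o2,d2=ray(i2,p2);d1/=np.linalg.norm(d1);d2/=np.linalg.norm(d2)
    s=np.linalg.lstsq(np.c_[d1,-d2],o2-o1,rcond=None)[0]
    a=o1+s[0]*d1;b=o2+s[1]*d2; return (a+b)/2,np.linalg.norm(a-b)
E
python3 - <<'E'
from h import *
a=snap('top','t0.png');b=snap('side','s0.png')
for n in('top','side','wrist'):
    i=robot.camera_info(n);print(n,i,ray(i,(280,210)))
print(robot.get_state())
E
```

```text
top {'fx': 536.0915526487584, 'fy': 536.0915526487584, 'cx': 280.9655466912642, 'cy': 219.00309774304, 'dist': array([-0.1631567,  0.       ,  0.       ,  0.       ,  0.       ]), 'rvec': array([ 2.12186882, -2.1867062 ,  0.12266361]), 'tvec': array([0.00738516, 0.55889277, 1.2813442 ])} (array([ 0.39856782, -0.01794277,  1.3398061 ]), array([ 0.13856654,  0.00775544, -0.9904668 ]))
side {'fx': 529.5408692083258, 'fy': 529.5408692083258, 'cx': 278.2991977133771, 'cy': 212.50438559341484, 'dist': array([0.0708354, 0.       , 0.       , 0.       , 0.       ]), 'rvec': array([ 2.37073875, -0.07566405,  0.00253724]), 'tvec': array([-0.55499802,  0.1137866 ,  1.25058883])} (array([ 0.53011699, -0.81904229,  0.96596497]), array([ 0.027497  ,  0.69867727, -0.71493124]))
wrist {'fx': 321.76311550435156, 'fy': 321.76311550435156, 'cx': 276.7706120227119, 'cy': 207.39635444082577, 'dist': array([-0.06062255,  0.        ,  0.        ,  0.        ,  0.        ]), 'rvec': array([-2.36576375,  1.726156  ,  0.22452646]), 'tvec': array([-0.62384522, -0.02509474,  0.39149632])} (array([ 0.26147849, -
[... 167 characters left out ...]
,
        1.11072799, -0.05305486]), 'joint_vel': array([ 0.00113883, -0.00093332, -0.00179305, -0.00048707,  0.00199877,
       -0.00028093, -0.00010797]), 'effort': array([ 2.87050738e-03, -8.52582693e+01,  6.40960224e-01, -4.26694643e+01,
       -4.88087547e-02,  1.64639053e-02,  1.10761939e-04]), 'ee_pos': array([ 0.19044248, -0.59494586,  0.22388911]), 'tool_rot': array([[ 9.52401787e-01,  3.04845292e-01, -4.29760375e-04],
       [ 3.04845581e-01, -9.52401220e-01,  1.04339975e-03],
       [-9.12288044e-05, -1.12474634e-03, -9.99999363e-01]]), 'force': array([ 0.32953604, -0.79996056,  0.4422545 ]), 'moment': array([-0.03532628, -0.02678215,  0.00058577]), 'opening': 0.09397873754133859}
```

View pics/t0.png

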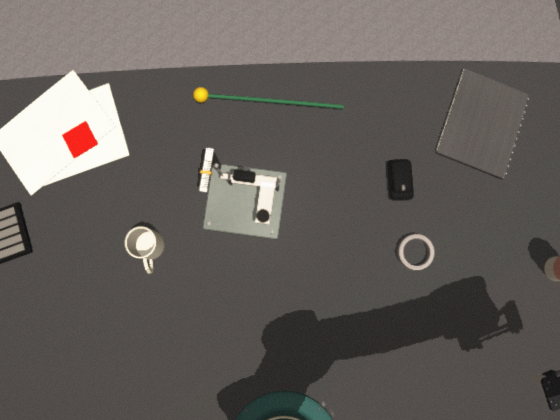

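View pics/s0.png

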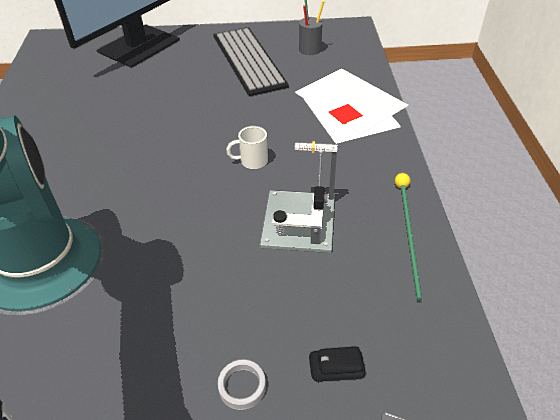

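The mount lies near the image centre at small yaw: in the top view the pad is at (263,215), the index at (206,172) and the plate about (204–287, 165–238). In the side view the pad is at (280,215) and the index at (313,147). Mug, tape and mouse are well clear. Next I measure the mount and then look with the wrist camera.

```bash
python3 - <<'E'
from h import *
t=cv2.imread('pics/t0.png');s=cv2.imread('pics/s0.png')
it,is_=robot.camera_info('top'),robot.camera_info('side')
def cen(m): 
    y,x=np.nonzero(m);return x.mean(),y.mean(),len(x)
def yel(im,x0,x1,y0,y1):
    h=cv2.cvtColor(im,cv2.COLOR_BGR2HSV);m=cv2.inRange(h,(15,110,90),(35,255,255));k=np.zeros_like(m);k[y0:y1,x0:x1]=m[y0:y1,x0:x1];return cen(k)
yt=yel(t,190,225,140,200);ys=yel(s,290,345,130,165);print(yt,ys)
print('index',tri(it,yt[:2],is_,ys[:2]))
def dark(im,x0,x1,y0,y1):
    k=np.zeros(im.shape[:2],np.uint8);k[y0:y1,x0:x1]=(im[y0:y1,x0:x1].max(2)<40);return cen(k)
pt=dark(t,254,273,206,225);ps=dark(s,270,290,207,225);print(pt,ps,'pad',tri(it,pt[:2],is_,ps[:2]))
# plate
m=((t.max(2)>90)).astype(np.uint8);k=np.zeros_like(m);k[155:245,214:292]=0;k[160:245,200:292]=m[160:245,200:292]
c=max(cv2.findContours(k,cv2.RETR_EXTERNAL,cv2.CHAIN_APPROX_NONE)[0],key=cv2.contourArea)
ap=cv2.approxPolyDP(c,5,True)[:,0];print(ap.tolist())
for p in ap: print(onplane(it,p,.014)[:2])
big=np.hstack([cv2.resize(t[140:250,190:300],(400,400),interpolation=cv2.INTER_CUBIC),cv2.resize(s[135:255,255:375][:,:100],(333,400),interpolation=cv2.INTER_CUBIC)])
cv2.imwrite('pics/c0.png',big)
E
```

```text
(np.float64(205.16216216216216), np.float64(171.75675675675674), 37) (np.float64(312.8181818181818), np.float64(146.5), 22)
index (array([0.65081457, 0.15477966, 0.17720031]), np.float64(0.002733861501426177))
 ** On entry to DLASCL parameter number  4 had an illegal value
 ** On entry to DLASCL parameter number  4 had an illegal value
 ** On entry to DLASCL parameter number  4 had an illegal value
 ** On entry to DLASCL parameter number  4 had an illegal value
 ** On entry to DLASCL parameter number  5 had an illegal value
 ** On entry to DLASCL parameter number  4 had an illegal value<stdin>:5: RuntimeWarning: Mean of empty slice.
  ret = ret.dtype.type(ret / rcount)
Traceback (most recent call last):
  File "h.py", line 17, in tri
    s=np.linalg.lstsq(np.c_[d1,-d2],o2-o1,rcond=None)[0]
      ~~~~~~~~~~~~~~~^^^^^^^^^^^^^^^^^^^^^^^^^^^^^^^^
numpy.linalg.LinAlgError: SVD did not converge in Linear Least Squares
```

```bash
cat > m.py <<'E'
from h import *
t=cv2.imread('pics/t0.png');s=cv2.imread('pics/s0.png')
it,is_=robot.camera_info('top'),robot.camera_info('side')
def cen(m): 
    y,x=np.nonzero(m);return x.mean(),y.mean(),len(x)
def dark(im,x0,x1,y0,y1):
    k=np.zeros(im.shape[:2],np.uint8);r=im[y0:y1,x0:x1].max(2);print(r.min(),np.median(r));k[y0:y1,x0:x1]=r<70;return cen(k)
pt=dark(t,254,273,206,224);ps=dark(s,270,290,208,225);print(pt,ps,'pad',tri(it,pt[:2],is_,ps[:2]))
m=((t.max(2)>90)).astype(np.uint8);k=np.zeros_like(m);k[160:245,200:292]=m[160:245,200:292]
c=max(cv2.findContours(k,cv2.RETR_EXTERNAL,cv2.CHAIN_APPROX_NONE)[0],key=cv2.contourArea)
ap=cv2.approxPolyDP(c,5,True)[:,0]
for p in ap: print(p,onplane(it,p,.014)[:2])
big=np.hstack([cv2.resize(t[140:250,190:300],(400,400),interpolation=cv2.INTER_CUBIC),cv2.resize(s[135:255,255:355],(333,400),interpolation=cv2.INTER_CUBIC)])
cv2.imwrite('pics/c0.png',big)
E
python3 m.py
```

```text
45 149.0
0 191.0
(np.float64(262.5257731958763), np.float64(215.42268041237114), 97) (np.float64(279.5123966942149), np.float64(216.08264462809916), 121) pad (array([0.56308492, 0.03389352, 0.07322435]), np.float64(0.0018422151429806184))
[203 160] [0.71857244 0.1844812 ]
[202 229] [0.54223949 0.18867533]
[278 238] [ 0.51408661 -0.00054805]
[286 172] [ 0.68031072 -0.02551394]
[244 166] [0.69925893 0.08020393]
[255 179] [0.66483179 0.05308997]
[237 181] [0.66120267 0.09862341]
[230 173] [0.68238507 0.11600698]
[237 166] [0.69986737 0.09795761]
[215 169] [0.694058   0.15400652]
[217 163] [0.70944558 0.1487388 ]
```

View pics/c0.png

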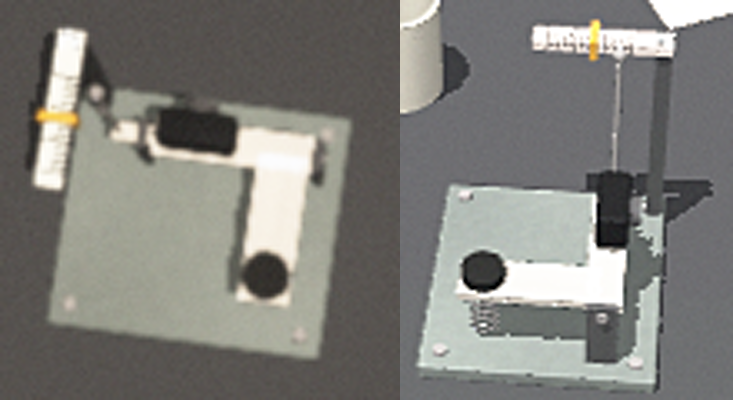

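The crops show the pad in the corner of the L-plate, the pointer tip beside the scale (left crop ≈(95,92)) and the index ≈16 mm towards −x of it. The mount yaw is about −8.5°. The pad triangulates to (0.563, 0.034, 0.073), which fits the given height. Next is a close vertical wrist view of the pointer and index.

```bash
cat >> h.py <<'E'
YAW=np.arctan2(-0.02497,0.16622)
def setm(y,pad):
    ex=np.array([np.cos(y),np.sin(y),0]);ey=np.array([-np.sin(y),np.cos(y),0]);o=np.array([pad[0],pad[1],0])+.04*ex+.055*ey
    return o,np.c_[ex,ey,[0,0,1]]
O,M=setm(YAW,(0.5631,0.0339))
def m2w(p): return O+M@np.array(p)
def w2m(p): return M.T@(np.array(p)-O)
TR=np.c_[M[:,0],-M[:,1],[0,0,-1]]
E
python3 - <<'E'
from h import *
print(O)
robot.gripper_to(0)
robot.move_ptp(m2w([-.04,.055,.27]),TR)
robot.pause(.3)
i=robot.camera_info('wrist');im=snap('wrist','w1.png')
import pickle;pickle.dump(i,open('w1.pkl','wb'))
s=robot.get_state();print(s['time'],s['ee_pos'],s['opening'],w2m(ray(i,(280,210))[0]))
for n,p in dict(pad=[-.04,-.055,.078],tip=[.045,.057,.182],idx=[.029,.067,.182]).items(): print(n,proj(i,m2w(p)))
E
```

```text
[0.61082673 0.08234749 0.        ]
4.8 [0.5794746  0.14256282 0.269972  ] 0.00032717824376402884 [0.03441478 0.05561158 0.42964461]
pad [[375.6174999  192.29926405]]
tip [[275.17096211 108.99525816]]
idx [[261.89491954 131.03671359]]
```

View pics/w1.png

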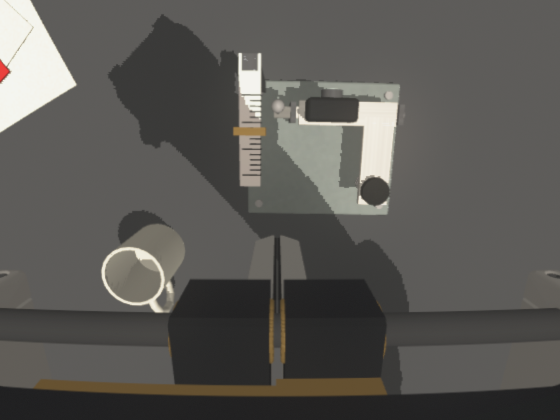

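The wrist view shows the ball at ≈(278,106), the brass saddle at ≈(250,131) and the pad at ≈(375,191), all within 3 px of prediction. I refine these numerically.

```bash
python3 - <<'E'
from h import *
import pickle
i=pickle.load(open('w1.pkl','rb'));im=cv2.imread('pics/w1.png')
h=cv2.cvtColor(im,cv2.COLOR_BGR2HSV);m=cv2.inRange(h,(12,110,80),(35,255,255));m[:115]=0;m[145:]=0;m[:,:228]=0;m[:,272:]=0
y,x=np.nonzero(m);print('saddle',x.min(),x.max(),y.min(),y.max(),x.mean(),y.mean(),len(x))
r=x>=262
print('right end',x[r].mean(),y[r].mean(), 'left',y[x<240].mean())
for z in(.182,.188):
  print('saddle',w2m(onplane(i,(x.mean(),y.mean()),z)),'Rend',w2m(onplane(i,(x[r].mean(),y[r].mean()),z)))
g=im.max(2);sub=g[94:120,266:292];
for row in sub[::1,::1]: print(' '.join('%3d'%v for v in row))
d=(g<45).astype(np.uint8);k=np.zeros_like(d);k[172:212,355:395]=d[172:212,355:395]
c=max(cv2.findContours(k,0,1)[0],key=cv2.contourArea);e=cv2.minEnclosingCircle(c);print('pad',e,w2m(onplane(i,e[0],.078)))
# plate bottom edge (mount -x edge), right edge (-y)
for n,a,b in(('bottom-left',(255,213),0),('bottom-right',(387,215),0),('top-right',(398,83),0)):
  print(n,w2m(onplane(i,a,.014)))
E
```

```text
saddle 233 265 127 135 248.95416666666668 130.98333333333332 240
right end 263.4516129032258 131.38709677419354 left 130.62962962962962
saddle [0.02906005 0.07673264 0.182     ] Rend [0.02874019 0.06583217 0.182     ]
saddle [0.02918979 0.07622091 0.188     ] Rend [0.02887767 0.06558454 0.188     ]
103 103 103 103 102 103 102 102 101 101 102 106 134 146 147 147 147 155 154 120 103 101 101 101 100 100
104 104 103 103 103 102 101 101 102 100 101 104 108 109 108 108 112 137 141 115 102 101 101 100 101 100
104 103 103 102 103 103 102 101 102 101 103 117 122 109 102 101 102 106 107 103 101 101 101 101 100 100
103 103 102 103 102 102 101 102 101 101 107 140 149 121 104 102 102 102 102 102 102 102 101 100 100 100
103 102 102 102 103 103 102 101 101 102 105 131 139 115 102 102 102 102 102 102 102 101 101 100 100 100
103 102 102 101 102 102 101 101 102 106 111 118 120 113 107 103 102 102 102 102 102 101 100 100 100 100
103 102 102 102 102 102 102 103 111 124 135 141 143 139 129 117 105 102 102 102 102 102 100 100 100 101
103 103 102 102 103 102 103 112 128 142 152 159 161 158 151 140 121 104 
[... 1321 characters left out ...]
49 142 143 152 156 156 156 156 157 157 156 157 157 153 115 110
102 102 102 102 103 103 104 114 144 155 155 155 155 156 156 156 156 156 157 157 157 157 157 153 116 109
102 102 102 102 102 103 103 113 141 152 153 153 153 153 153 154 154 154 155 155 155 154 155 150 115 111
103 102 103 102 102 102 102 108 126 135 136 139 144 147 147 147 147 144 143 143 143 142 141 135 110 113
103 103 103 102 102 102 102 103 109 111 115 139 152 153 153 153 151 131 122 118 117 116 109 100 102 114
103 103 103 103 103 102 102 102 103 103 109 145 159 160 160 160 159 149 142 117 104 101  87  75  96 113Traceback (most recent call last):
  File "<stdin>", line 13, in <module>
ValueError: max() iterable argument is empty
```

```bash
python3 - <<'E'
from h import *
import pickle
i=pickle.load(open('w1.pkl','rb'));im=cv2.imread('pics/w1.png');g=im.max(2)
d=g[170:212,352:396];print(d.min());k=((d<d.min()+28)).astype(np.uint8)
c=max(cv2.findContours(k,0,1)[0],key=cv2.contourArea);e=cv2.minEnclosingCircle(c);p=(e[0][0]+352,e[0][1]+170)
P=onplane(i,p,.078);B=onplane(i,(277.8,105.7),.182)
print('pad',p,e[1],P,w2m(P),'ball',B,w2m(B))
v=(B-P)[:2];print('len',np.hypot(*v),np.hypot(.085,.112));yaw=np.arctan2(v[1],v[0])-np.arctan2(.112,.085);print('yaw pad-ball',np.degrees(yaw),np.degrees(YAW))
# plate -x edge: rows where brightness drops, columns 270..350
pts=[]
for col in range(265,352,3):
    b=im[200:226,col].astype(float).max(1);j=np.argmin(np.diff(b));pts.append((col,200+j+.5))
W=np.array([onplane(i,q,.014)[:2] for q in pts]);
vx,vy,_,_=cv2.fitLine(W.astype(np.float32),cv2.DIST_HUBER,0,.001,.001).ravel();print('edge yaw',np.degrees(np.arctan2(-vx,vy)) if vy>0 else np.degrees(np.arctan2(vx,-vy)),w2m([*W.mean(0),0]))
pts=[]
for row in range(95,205,3):
    b=im[row,380:408].astype(float).max(1);j=np.argmin(np.diff(b));pts.append((380+j+.5,row))
W=np.array([onplane(i,q,.014)[:2] for q in pts]);
vx,vy,_,_=cv2.fitLine(W.astype(np.float32),cv2.DIST_HUBER,0,.001,.001).ravel();print('right edge yaw',np.degrees(np.arctan(vy/vx)),w2m([*W.mean(0),0]))
# saddle
S=onplane(i,(248.954,130.983),.187)
for y in (yaw,):
    o,m=setm(y,P);print('o',o,'saddle',m.T@(S-o),'ball',m.T@(B-o), 'Rend',m.T@(onplane(i,(263.45,131.39),.187)-o))
E
```

```text
56
pad (374.7857151031494, 191.0) 14.354398727416992 [0.56472616 0.0347236  0.078     ] [-0.03851423 -0.05394397  0.078     ] ball [0.66583655 0.12975556 0.182     ] [0.0473567  0.05505406 0.182     ]
len 0.13876016946931702 0.14060227594174995
yaw pad-ball -9.579117626140237 -8.543238398887631
edge yaw -9.405522 [-0.08098904  0.01541221  0.        ]
right edge yaw -10.086833 [ 0.00254702 -0.09305415  0.        ]
o [0.61332095 0.08230034 0.        ] saddle [0.02531684 0.0764526  0.187     ] ball [0.04388637 0.05553263 0.182     ] Rend [0.02519422 0.06576934 0.187     ]
```

Mount yaw is −9.7° from three agreeing measures, and the index is 18.6 mm to −x of the resting tip, so the tilt at the index is about 0.156 rad. Next I hover over the pad with baseline views and then probe gently for contact.

```bash
cat >> h.py <<'E'
YAW=np.radians(-9.7)
O,M=setm(YAW,(0.5647,0.0346))
TR=np.c_[M[:,0],-M[:,1],[0,0,-1]]
E
python3 - <<'E'
from h import *
robot.move_ptp(m2w([-.044,-.055,.20]),TR)
robot.move_linear(m2w([-.044,-.055,.112]),velocity=.12)
robot.pause(.3);s0=robot.get_state()
a=snap('top','t2.png');b=snap('side','s2.png')
r=robot.move_linear(m2w([-.044,-.055,.092]),velocity=.012,threshold=1.5)
s=robot.get_state();print(r,s0['time'],s['time'],w2m(s0['ee_pos']),w2m(s['ee_pos']),'tipz',s['ee_pos'][2]-.019,s['force']-s0['force'])
t=a[120:220,170:270,::-1];sd=b[130:230,260:360,::-1]
cv2.imwrite('pics/c2.png',np.hstack([cv2.resize(x,(400,400),interpolation=cv2.INTER_NEAREST) for x in(t,sd)]))
E
```

```text
True 6.5667 7.825 [-0.0437837  -0.05504628  0.1123917 ] [-0.04417814 -0.05499745  0.0966541 ] tipz 0.07765410042414747 [ 1.98793651 -0.23262423  3.32012376]
```

View pics/c2.png

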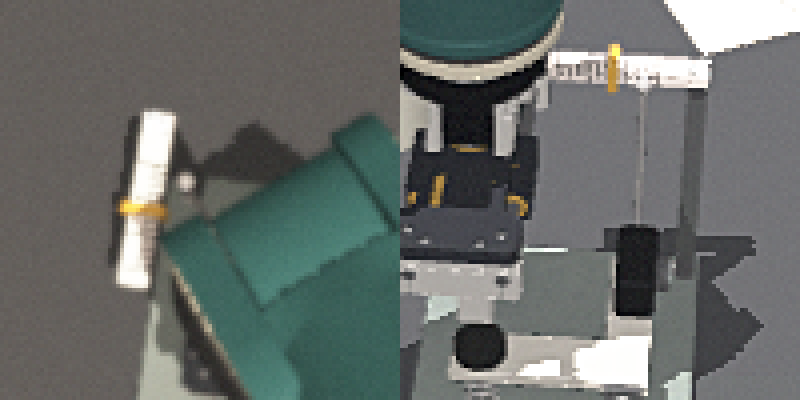

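Contact was felt at tip height 77.7 mm against 78 expected. In the right crop (side) the rod at ≈(642,90–220) and the saddle at (613,67) are unobstructed, and the top-view ball at (187,182) is visible too. I press to 75 % first and measure the tilt from the rod in the side view.

```bash
cat >> h.py <<'E'
def tipz(dx,xc=-36.,zc=-.35):   # fingertip height (m) for pointer travel dx (mm), contact edge at mount x xc
    t=np.arcsin(dx/120); xp=45-85*np.cos(t)-16*np.sin(t); zp=62-85*np.sin(t)+16*np.cos(t)
    return (zp+(xc-xp)*np.tan(t)+zc)/1000
def rod(im):  # im RGB, side: bright thin rod, subpixel column per row below the bar
    g=im.astype(float).mean(2); out=[]
    for r in range(155,183):
        w=g[r,306:332]; w=w-np.median(w); w[w<8]=0; j=w.argmax(); lo=max(j-2,0); q=w[lo:j+3]
        if q.sum()>0: out.append((306+lo+(q*np.arange(len(q))).sum()/q.sum(),r))
    return np.array(out)
def tilt_side(im):
    i=robot.camera_info('side'); p=rod(im); f=np.polyfit(p[:,1],p[:,0],1); res=p[:,0]-np.polyval(f,p[:,1]); k=abs(res)<.7
    p=p[k]; f=np.polyfit(p[:,1],p[:,0],1); best=[]
    D=np.arange(-4,26,.1)
    for dx in D:
        t=np.arcsin(dx/120); h=np.linspace(.06,.115,12)
        q=proj(i,[m2w([.045-a*np.sin(t),.057,.062+a*np.cos(t)]) for a in h])
        q=q[(q[:,1]>154)&(q[:,1]<184)]; best.append(np.mean(np.polyval(f,q[:,1])-q[:,0]))
    return D[np.argmin(np.abs(best))],len(p),np.round(f,3)
E
python3 - <<'E'
from h import *
b=cv2.imread('pics/s2.png')[:,:,::-1];print('rest',tilt_side(b))
print([round(tipz(d),5) for d in(0,14,18.6)])
robot.move_linear(m2w([-.044,-.055,tipz(14)+.019]),velocity=.012)
robot.pause(.25);s=robot.get_state();b=snap('side','s3.png');a=snap('top','t3.png')
print(s['time'],w2m(s['ee_pos']),s['force']);print('14mm',tilt_side(b))
t=a[120:220,170:270,::-1];sd=b[130:230,260:360,::-1]
cv2.imwrite('pics/c3.png',np.hstack([cv2.resize(x,(400,400),interpolation=cv2.INTER_NEAREST) for x in(t,sd)]))
E
```

```text
rest (np.float64(3.6000000000000068), 26, array([-4.50000e-02,  3.27279e+02]))
[np.float64(0.07765), np.float64(0.06825), np.float64(0.06514)]
9.0083 [-0.0440229  -0.05503836  0.0872665 ] [-4.04314639  0.90993947  5.32781087]
14mm (np.float64(18.20000000000002), 28, array([1.21000e-01, 2.95881e+02]))
```

View pics/c3.png

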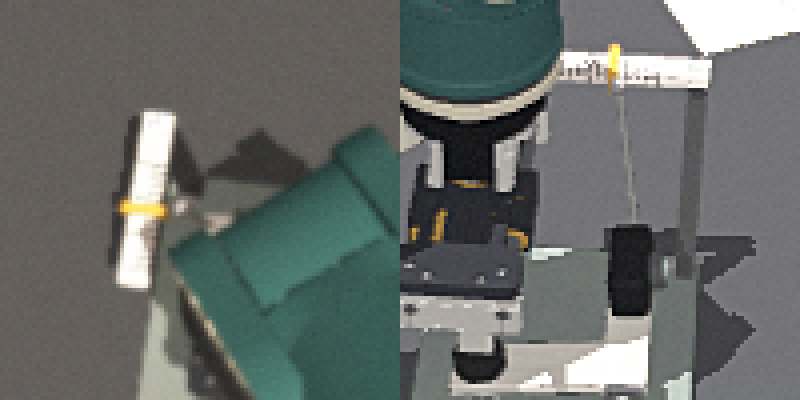

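At this step the side crop shows the rod leaning, its top at (620,92) just right of the saddle at (614,67). In the top crop the ball is at (181,205), still short of the saddle's line. I cross-check the remaining travel numerically in the top view.

```bash
cat >> h.py <<'E'
def topmeas(im):
    i=robot.camera_info('top');b=np.ascontiguousarray(im[:,:,::-1]);h=cv2.cvtColor(b,cv2.COLOR_BGR2HSV)
    m=cv2.inRange(h,(15,110,90),(35,255,255))>0;k=np.zeros_like(m);k[160:185,195:215]=m[160:185,195:215];y,x=np.nonzero(k);wt=h[y,x,1].astype(float)
    S=w2m(onplane(i,((x*wt).sum()/wt.sum(),(y*wt).sum()/wt.sum()),.187))
    g=h[:,:,2].astype(float);sub=g[162:177,213:221]; print(sub.astype(int)) if DBG else 0
    j=np.unravel_index(sub.argmax(),sub.shape);Y,X=np.mgrid[j[0]-2:j[0]+3,j[1]-2:j[1]+3];w=g[162+Y,213+X]-90;w[w<0]=0
    B=w2m(onplane(i,(213+(w*X).sum()/w.sum(),162+(w*Y).sum()/w.sum()),.182))
    return np.round(S*1e3,1),np.round(B*1e3,1)
DBG=0
def saddle_side(im):
    h=cv2.cvtColor(np.ascontiguousarray(im[:,:,::-1]),cv2.COLOR_BGR2HSV);m=cv2.inRange(h,(15,110,90),(35,255,255));m=m[138:157,300:330];y,x=np.nonzero(m);return 300+x.mean(),138+y.mean()
E
python3 - <<'E'
import h; from h import *
h.DBG=1
for f in 'ts': 
  for n in '023':
    im=cv2.imread(f'pics/{f}{n}.png')[:,:,::-1]
    print(n,topmeas(im) if f=='t' else (saddle_side(im),tilt_side(im)))
E
```

```text
[[ 39  42  58  62  50  49  61  81]
 [ 49  67 106 122  98  61  51  69]
 [ 66  99 170 188 166 108  58  63]
 [ 83 119 186 204 179 124  61  76]
 [ 86 108 162 184 155 104  56  74]
 [106  93 116 145 114  81  58  85]
 [143 111  81  81  86  88  75  94]
 [157 144 119  99 103 103  98 117]
 [160 158 152 126 113 121 112 131]
 [162 165 163 147 126 111 108 119]
 [161 161 161 159 141  97  89 104]
 [162 163 161 165 145 114  89  94]
 [160 160 162 163 160 137  96  96]
 [159 163 165 162 158 140  98 125]
 [160 162 160 164 161 141 108 170]]
0 (array([ 24.1,  76.7, 187. ]), array([ 43.2,  55.9, 182. ]))
[[ 47  56  66  73  64  53  51  55]
 [ 52  80 126 140 118  65  44  50]
 [ 76 117 195 211 187 118  53  51]
 [ 95 139 208 227 204 145  57  53]
 [ 98 129 187 212 182 112  52  55]
 [ 96 107 133 165 126  76  52  63]
 [102  97  92  91  92  78  59  65]
 [103  99 108 108 108  90  75  81]
 [103 103 106 115 117  96  93  91]
 [102 101 102 102 107  97  93  91]
 [100 102 100 105 101 100  95  85]
 [103 105 104 102  97  89  82  76]
 [103  98  96  90  85  73  70  69]
 [100  94  86  72  69  71  66  74]
 [ 85  74  71  72  71
[... 379 characters left out ...]
 108  99  99]
 [144 201 211 168 106  98 105 102]
 [141 198 190 126 100  92  99  99]
 [123 152 122 106  89  90  88 102]
 [105 105  97  95  97  87  84  98]
 [100 101 104 105 100  98  89  89]
 [103 100 103  97 101 102  94  89]]
3 (array([ 24.1,  76.4, 187. ]), array([ 29.5,  56.7, 182. ]))
0 ((np.float64(312.8181818181818), np.float64(146.5)), (np.float64(4.000000000000007), 28, array([-5.00000e-02,  3.27943e+02])))
2 ((np.float64(312.7692307692308), np.float64(146.34615384615384)), (np.float64(3.6000000000000068), 26, array([-4.50000e-02,  3.27279e+02])))
3 ((np.float64(312.77777777777777), np.float64(145.61111111111111)), (np.float64(18.20000000000002), 28, array([1.21000e-01, 2.95881e+02])))
```

Both views agree with the kinematics (travel ≈13.7–14.6 mm for 14 commanded), and nothing has shifted. I advance to 18.3 mm and check.

```bash
python3 - <<'E'
from h import *
robot.move_linear(m2w([-.044,-.055,tipz(18.3)+.019]),velocity=.01)
robot.pause(.2);s=robot.get_state();b=snap('side','s4.png');a=snap('top','t4.png')
print(s['time'],w2m(s['ee_pos'])-[-.044,-.055,tipz(18.3)+.019],s['force']);print(tilt_side(b),saddle_side(b),topmeas(a))
t=a[150:190,190:230,::-1];sd=b[130:170,295:335,::-1]
cv2.imwrite('pics/c4.png',np.hstack([cv2.resize(x,(400,400),interpolation=cv2.INTER_NEAREST) for x in(t,sd)]))
E
```

```text
9.75 [ 2.46841781e-05 -3.35899594e-05  2.91189888e-05] [-5.42592217 -0.14875779  6.66849331]
(np.float64(22.500000000000025), 28, array([1.70000e-01, 2.86555e+02])) (np.float64(312.9375), np.float64(144.8125)) (array([ 24.1,  76.4, 187. ]), array([ 25.5,  57.2, 182. ]))
```

View pics/c4.png

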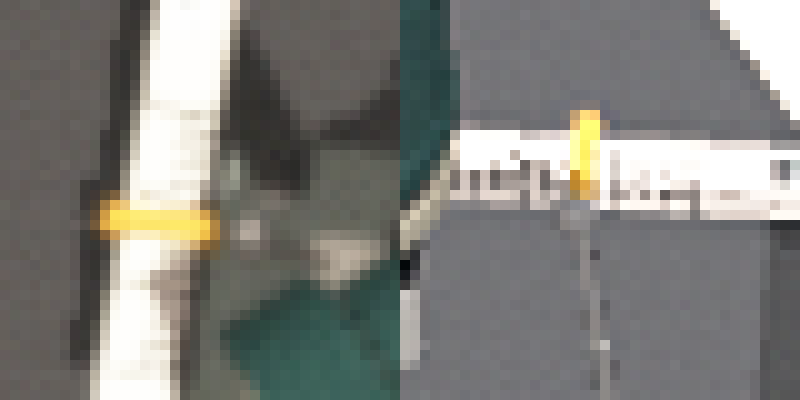

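The crops show the ball in line with the saddle in the top view ((250,232) against the saddle at (160,220), its line falling to the right), and in front of its lower end in the side view (575,200). The estimates of travel are 17.7 and 18.7 mm against 18.6 wanted. I nudge 0.2 mm, hold, release and check the return.

```bash
python3 - <<'E'
from h import *
robot.move_linear(m2w([-.044,-.055,tipz(18.5)+.019]),velocity=.005)
robot.pause(1.1);s=robot.get_state();print(s['time'],s['ee_pos'][2]-.019-tipz(18.5),s['force'])
robot.move_linear(m2w([-.044,-.055,.104]),velocity=.06)
robot.move_linear(m2w([-.044,-.055,.19]),velocity=.12)
robot.move_linear(m2w([-.044,.055,.27]),velocity=.15)
robot.pause(.3)
i=robot.camera_info('wrist');w=snap('wrist','w5.png');b=snap('side','s5.png');a=snap('top','t5.png');s=robot.get_state()
print(s['time'],s['ee_pos'],tilt_side(b),saddle_side(b))
for n,p in dict(pad=[-.04,-.055,.078],tip=[.045,.057,.182],idx=[.026,.0765,.187]).items(): print(n,proj(i,m2w(p)))
E
```

```text
11.2 1.7948187066879617e-05 [-4.3314557   0.16824251  5.44731719]
14.0583 [0.57929022 0.14353472 0.26994893] (np.float64(4.200000000000006), 28, array([-3.50000e-02,  3.25396e+02])) (np.float64(312.85714285714283), np.float64(146.28571428571428))
pad [[375.67888059 188.54713605]]
tip [[274.76401906 103.17713933]]
idx [[248.25049344 129.66188365]]
```

View pics/w5.png

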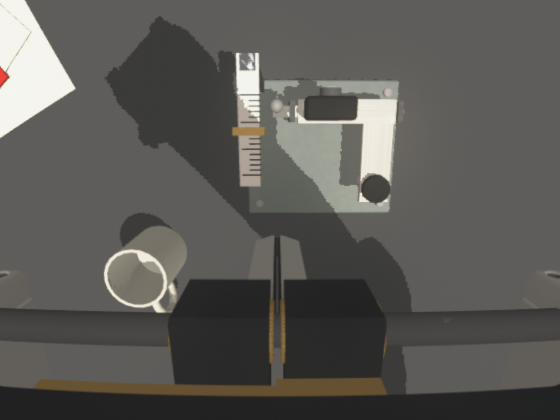

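The ball is back at (277,105), the saddle is still at (249,131), and the mount and mug are where they were, so I hand in.

```bash
python3 -c "
from rig import robot
robot.sign_off()"
```

```text
the job is handed in; nothing more can be done
```

I pressed the pad with closed fingertips until the pointer stood level with the index, as near as I could measure. I held it about 1.1 s, let go and handed the job in, at about 14 s on the robot's clock.

- **Index setting:** I measured the index 18.6 mm to −x of the resting pointer in the close wrist view. The top camera gave 18.1 to 19.4 mm, depending on the assumed saddle height.
- **Press:** I felt contact at 77.7 mm (78 expected) and pressed to a computed pointer travel of 18.5 mm at about 5–7 N vertical force.
- **Check at the index:** Taken 0.2 mm before the final position, the side view gave 18.7 mm and the top view 17.7 mm. They disagree by about 1 mm, so level is confirmed only to about that, and I could not rule out a few tenths past the index.
- **After release:** The pointer tip was back at its rest position in the wrist view. The side view read 4.2 mm against 3.6–4.0 mm before the press, which is within noise. The index had not moved (312.9 px before and after), and the mount and mug looked unmoved. I did not look at the mouse and tape again, but the arm stayed clear of them.

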